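# Return measured parts to their silhouette pads

## Robot

A 6-joint arm with a two-finger parallel gripper is mounted at the origin on the work surface. World frame = base frame: x ahead of the robot, y to its left, z up, the work surface at z = 0. Lengths are in m, angles in rad, forces in N, time in s.
With the tool pointing down it reaches from about 0.35 to 0.775 m from the base axis. Payload 7.3 kg.
Tool frame: the origin (TCP) lies on the centre line of the jaws, within the pads' length; the fingertips stand 17 mm ahead of it and the grasp point (between the pads) lies 2 mm behind it (robot.tip_extent is the distance from the TCP to the fingertips, in m); z points along the fingers, y is the line along which they close (so a half turn about z gives the same grasp; the last joint's range is limited). The gripper opens to 92 mm and grips with 3 to 60 N. Pads are 19 mm wide; open, the fingers measure 130 mm over their backs; the gripper's body (75 mm by 190 mm) begins 47 mm behind the grasp point.
Start: joints at [-1.255, 0.342, 1.524, -0, 1.275, -0.146], TCP at [0.234, -0.47, 0.244] pointing down, gripper open.
Joint ranges: [-2.53, 2.53], [-0.77, 2.02], [0.04, 2.7], [-1, 4.14], [0.28, 2.66], [-3.11, 3.11]. Speed limits (rad/s): [2.57, 2.57, 3.14, 3.14, 3.14, 3.14].

## Interface

Orientations are given as [roll, pitch, yaw] about the fixed x, y, z axes, in that order (R = Rz(yaw) Ry(pitch) Rx(roll)).
In Python, from cell import robot gives the robot as it stands.
- The arm moves only by the tool step_arm, never from a script. Its argument "motion" is a list of rows, each a list of 2 entries, a list of its own where there are three numbers: the shift along the tool's x, y, z in units of 60 mm (1.0 is 60 mm), then the turn about the tool's z in rad. In form: [[[x, y, z], spin], ...]. A call has 1 to 10 rows; each row is the pose to reach, as a shift and turn from the pose commanded when the call began, along the tool's axes at that moment; what a row does not reach only later rows make up. A row lasts 1/8 s, in which the tool goes at most 62.5 mm and 10.7 degrees, less where a joint would pass 70% of its speed; a pose out of reach is approached as far as the arm can. A call with a gripper value outside its range is refused whole. "hand" is the closure in counts, from 0 (fully open) to 255 (shut), set as the call begins (left out, the last holds). The fingers move at their own pace and stop on an object; "squeeze" is the grip in N (left out, the last holds). Time passes only in rows, so rows that repeat a pose let the fingers close. It gives the time, the measured TCP pose, the force, the opening and the grip force at its end, in the units of the state.
- robot.observe(): the state, without advancing time (a new reading comes with each control period).
- robot.read_camera(name): name is "scene" or "top" or "wrist"; returns a dict with "pixels" (480x640x3 uint8, red, green, blue), "intrinsics" (3x3 intrinsics, pixels), "xyz" and "rotation" of the camera in the world; the wrist camera has in their place "T_tool_cam" (4x4, takes a point from camera to tool coordinates, whose origin is the TCP and whose axes are the flange's). Camera axes: x right, y up, looking along -z (the intrinsics and any distortion apply to the point x, -y, -z); pixel columns grow to the right and rows downward; lengths in m; the calibration is good to about 2 mm. The wrist camera is an equidistant fisheye: a pixel r from the principal point sees the ray r / f radians off the axis. A picture is of the moment at which its call begins: read the wrist's pose just before it. There is no depth.
- robot.hand_in(): hands the job in; it is judged then, once.
The state is a dict: "time": time; "qpos": joint angles; "qvel": joint speeds; "joint_efforts": joint torques, N m; "tool_pos": TCP position; "tool_rot": TCP orientation; "contact_force": force on the tool from outside, world axes, zero at the start; "torque": the same for the moment, N m; "opening": finger opening in m; "grip_force": force on a finger pad.
Only numpy, scipy, OpenCV 4.12 (cv2) and the standard library are available. Lean on these libraries where they do the work, as an engineer would, in place of code of your own. Each camera call takes 0.05 s, during which the arm holds its last target. There are 200 camera calls.

## Task

The four measured parts (brass bush, steel bar, black V-block, blue link) lie about the bench: put each one flat on the green pad that shows its silhouette, centred on the white shape and turned to match it, and let go. Leave the amber oil bottle and the glass standard standing where they are.

Things in the scene. Friction and masses are not known exactly. Their poses are not given: they have to be found in the camera images.
- bush: Brass bush: a yellow metal ring standing on end, 50 mm outside diameter, 26 mm bore, 36 mm high. Origin at the centre of its underside, z up along the bore. Mass about 0.33 to 0.55 kg.
- bar: Bright steel parallel bar, a plain rectangular bar lying flat: 90 mm long (its x), 26 mm wide (its y), 30 mm high. Origin at the centre of its underside. Either end is the same. Mass about 0.4 to 0.7 kg.
- vblock: Nearly black square V-block with a bright V groove along its top: 46 mm long (its x, along the groove) by 46 mm wide (its y), 40 mm high; the two outer side faces across y are flat and full height. Origin at the centre of its underside. Mass about 0.4 to 0.65 kg.
- link: Blue aluminium link shaped like a dog bone, lying flat, 24 mm high: two round ends of 34 mm diameter, centred 26 mm either side of the middle along its x (86 mm overall), joined by a straight web 16 mm wide (across y) whose free length between the round ends is 22 mm. Origin at the centre of its underside, under the middle of the web. Either end is the same. Mass about 0.11 to 0.18 kg.
- pad_bush: Fixed round dark-green rubber pad, 110 mm across and 6 mm thick, with a flat white silhouette printed on it: a round disc of 60 mm with a small green dot in the middle (for the brass bush). The silhouette is 5 mm larger all round than the part. Origin at the centre of the pad's underside (on the bench), so its top is at z +6 mm; z up; its yaw does not matter.
- pad_bar: Fixed round dark-green rubber pad, 110 mm across and 6 mm thick, with a flat white silhouette printed on it: a rectangle 100 mm by 36 mm (for the steel bar). The silhouette is 5 mm larger all round than the part. Origin at the centre of the pad's underside (on the bench), so its top is at z +6 mm; z up; x along the rectangle's long side.
- pad_vblock: Fixed round dark-green rubber pad, 110 mm across and 6 mm thick, with a flat white silhouette printed on it: a square of 56 mm (for the V-block). The silhouette is 5 mm larger all round than the part. Origin at the centre of the pad's underside (on the bench), so its top is at z +6 mm; z up; x and y along the square's sides; the groove may run along either.
- pad_link: Fixed round dark-green rubber pad, 110 mm across and 6 mm thick, with a flat white silhouette printed on it: a dog bone 96 mm long (for the blue link). The silhouette is 5 mm larger all round than the part. Origin at the centre of the pad's underside (on the bench), so its top is at z +6 mm; z up; x along the dog bone's length.
- oil_bottle: Bystander: small amber glass oil bottle with a black cap, 36 mm diameter, 60 mm tall, standing loose on the bench. Origin at the centre of its underside.
- glass_standard: Bystander: reference standard, a 44 mm square wooden base 10 mm high with a greenish 30 mm glass square on it, 16 mm high in all, loose on the bench. Origin at the centre of its underside.
Things that resemble listed ones, but are neither listed nor needed, are in the scene too. Leave any purple look-alike of the bush alone. What is shaped like the link but red is not meant.

How it is judged:
At the end, for the whole second after the job is handed in: Each part lies flat, released and at rest on its own pad, centre within 12 mm of the pad's centre; bar and link within 0.22 rad of their silhouettes (either end round), V-block likewise (any quarter turn), bush in any turn. Oil bottle and glass standard upright within 20 mm of their starts (horizontal distance between bush and pad_bush below 0.012 m and z of bush in the frame of pad_bush between 0.003 and 0.01 m and angle between each of bush, bar, vblock, link's own z axis and vertical below 0.1 rad and linear speed of each of bush, bar, vblock, link below 0.02 m/s and angular speed of each of bush, bar, vblock, link below 0.2 rad/s and horizontal distance between bar and pad_bar below 0.012 m and z of bar in the frame of pad_bar between 0.003 and 0.01 m and angle between the x axis of bar and the x axis of pad_bar, either way round below 0.22 rad and horizontal distance between vblock and pad_vblock below 0.012 m and z of vblock in the frame of pad_vblock between 0.003 and 0.01 m and (angle between the x axis of vblock and the x axis of pad_vblock, either way round below 0.22 rad or angle between the x axis of vblock and the y axis of pad_vblock, either way round below 0.22 rad) and horizontal distance between link and pad_link below 0.012 m and z of link in the frame of pad_link between 0.003 and 0.01 m and angle between the x axis of link and the x axis of pad_link, either way round below 0.22 rad and distance of each of oil_bottle, glass_standard from where it was at the start of the episode below 0.02 m and angle between each of oil_bottle, glass_standard's own z axis and vertical below 0.2 rad); the robot touches nothing.
It fails at once if the oil bottle is knocked over or shifted by more than 20 mm (distance of oil_bottle from where it was at the start of the episode above 0.02 m or angle between oil_bottle's own z axis and vertical above 0.5 rad).
It fails at once if the glass standard is knocked over or shifted by more than 20 mm (distance of glass_standard from where it was at the start of the episode above 0.02 m or angle between glass_standard's own z axis and vertical above 0.5 rad).
It also fails if it takes over 112 s, if anything falls off the work surface, if the arm or the gripper's body presses on something with over 40 N, if the wrist force passes 120 N, or if a joint passes its speed limit or range.

## Working session

There is one attempt and no reset: what is moved stays moved. The work goes in short steps, Python scripts to look and compute and a tool call to move; the robot and the scene stay as the last step left them, time stands still between calls to the robot, and variables do not carry over. Pictures are saved under pics/ and viewed, at most 14 in all, crops included, and the job is handed in when it is done.

Besides the shell and the picture viewer there is one more tool, called after "Call:" by a JSON object that holds its "op" and its "data", one argument or row to a line. step_arm: Moves the arm, as the interface text tells. Its arguments: {"type":"object","properties":{"motion":{"type":"array"},"hand":{"type":"number"},"squeeze":{"type":"number"}},"required":["motion"]}

```bash
ls; mkdir -p pics; python3 - <<'E'
from cell import robot
import cv2,pickle
s=robot.observe();print(s['time'],s['tool_pos'],s['tool_rot'],s['opening'])
D={}
for n in("top","scene"):
    c=robot.read_camera(n);D[n]=c;cv2.imwrite(f"pics/{n}0.png",c["pixels"][:,:,::-1]);print(n,c["intrinsics"],c["xyz"],c["rotation"],c.keys())
pickle.dump(D,open("cam0.pkl","wb"))
E
```

```text
pics
0.0 [ 0.2338023  -0.46963734  0.24303232] [-3.14005150e+00 -1.90488879e-04  4.61803274e-01] 0.09182782463646344
top [[568.77572316   0.         325.3501743 ]
 [  0.         568.77572316 239.58880524]
 [  0.           0.           1.        ]] [ 0.3271791  -0.02469747  1.47903531] [ 0.14496917  0.00197326 -1.58524541] dict_keys(['pixels', 'intrinsics', 'xyz', 'rotation'])
scene [[597.49328832   0.         324.10200481]
 [  0.         597.49328832 244.06293037]
 [  0.           0.           1.        ]] [0.92183161 0.60710841 1.0209432 ] [0.63677351 0.00434422 2.54074488] dict_keys(['pixels', 'intrinsics', 'xyz', 'rotation'])
```

View pics/top0.png

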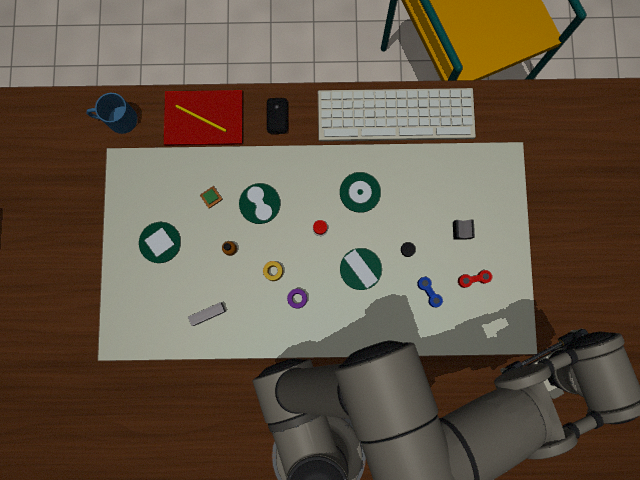

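View pics/scene0.png

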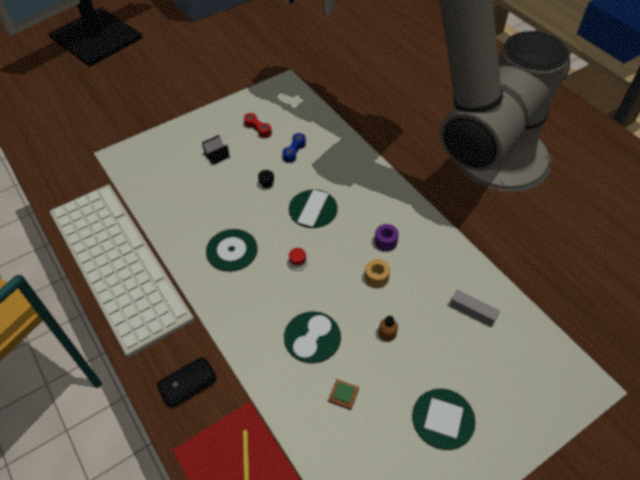

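The pictures show these candidates in the top view:
- **Bush:** brass ring (273,271), or the purple ring (298,298), which I reject.
- **Link:** blue (430,292), or the red one (475,279), which I reject.
- **V-block:** dark square (463,229), or the black round (408,249), which I reject.
- **Bar:** grey bar (207,314), no rival.
- **Pads:** bush (360,192), bar (361,269), V-block (160,242), link (260,203).
- **Bystanders:** bottle (230,248), glass standard (211,197).

```bash
cat > h.py <<'E'
import numpy as np, cv2
from scipy.spatial.transform import Rotation as R
def ray(c,uv,state=None):
    """origin, directions in world for pixels uv (N,2)"""
    K=c["intrinsics"]; uv=np.atleast_2d(np.asarray(uv,float))
    x=(uv[:,0]-K[0,2])/K[0,0]; y=(uv[:,1]-K[1,2])/K[1,1]
    if "T_tool_cam" in c:
        th=np.hypot(x,y); s=np.where(th>1e-9,np.sin(th)/np.maximum(th,1e-9),1)
        d=np.c_[x*s,-y*s,-np.cos(th)]
        T=np.eye(4);T[:3,:3]=R.from_euler("xyz",state["tool_rot"]).as_matrix();T[:3,3]=state["tool_pos"]
        T=T@np.asarray(c["T_tool_cam"]); return T[:3,3],d@T[:3,:3].T
    return np.asarray(c["xyz"]),np.c_[x,-y,-np.ones_like(x)]@R.from_euler("xyz",c["rotation"]).as_matrix().T
def plane(c,uv,z,state=None):
    o,d=ray(c,uv,state); return (o+d*((z-o[2])/d[:,2])[:,None])[:,:2]
def mask(c,kind):
    hsv=cv2.cvtColor(np.ascontiguousarray(c["pixels"]),cv2.COLOR_RGB2HSV);r={"green":((60,90,20),(95,255,140)),"brass":((12,110,70),(32,255,255)),
     "blue":((105,120,40),(128,255,255)),"gray":((0,0,50),(179,60,165)),"dark":((0,0,0),(179,90,110)),"white":((0,0,185),(179,30,255)),"amber":((5,120,20),(18,255,200)),"purple":((130,90,30),(160,255,255))}[kind]
    return cv2.inRange(hsv,*r)
def blob(m,seed,minarea=40):
    cs=[k for k in cv2.findContours(m,cv2.RETR_EXTERNAL,cv2.CHAIN_APPROX_NONE)[0] if cv2.contourArea(k)>minarea]
    return min(cs,key=lambda k:np.hypot(*(np.array(cv2.minAreaRect(k)[0])-seed)))
def fit(P):
    """metric points of outline (m) -> centroid, minAreaRect centre, sides mm, long axis yaw"""
    q=(P*1e4).astype(np.float32).reshape(-1,1,2);m=cv2.moments(q);(cx,cy),(w,h),a=cv2.minAreaRect(q)
    if h>w:w,h,a=h,w,a+90
    a=(a+90)%180-90
    return np.round([m["m10"]/m["m00"]/1e4,m["m01"]/m["m00"]/1e4,cx/1e4,cy/1e4,w/1e4,h/1e4,np.radians(a)],4)
E
python3 - <<'E'
from h import *
import pickle
D=pickle.load(open("cam0.pkl","rb"));t=D["top"]
for n,k,s,z in [("bush","brass",(273,271),.03),("purple","purple",(298,298),.03),("link","blue",(430,292),.02),("bar","gray",(207,314),.025),("vblock","dark",(463,229),.03),("bottle","amber",(230,248),.02)]+[("pad_"+a,"green",b,.006) for a,b in (("bush",(360,192)),("bar",(361,269)),("vb",(160,242)),("link",(260,203)))]:
    b=blob(mask(t,k),s);print(n,cv2.minAreaRect(b)[0],fit(plane(t,b[:,0],z)))
w=mask(t,"white")
# silhouettes: white restricted to the pad hull
for n,s in (("bar",(361,269)),("vb",(160,242)),("link",(260,203)),("bush",(360,192))):
    g=np.zeros_like(w);cv2.drawContours(g,[cv2.convexHull(blob(mask(t,"green"),s))],-1,255,-1)
    g=cv2.bitwise_and(cv2.erode(g,np.ones((3,3))),w);b=blob(g,s);print("sil",n,fit(plane(t,b[:,0],.006)))
im=t["pixels"][:,:,::-1]
a=cv2.resize(im[170:340,130:330],None,fx=4,fy=4,interpolation=2)[:590,:400*2]
b=cv2.resize(im[170:340,330:530],None,fx=4,fy=4,interpolation=2)
cv2.imwrite("pics/crop.png",cv2.resize(np.hstack([im[170:340,130:330],im[205:315,400:500][:, :].repeat(1,0) if 0 else cv2.resize(im[205:315,395:505],(170,170))]),(800,368),interpolation=2))
E
```

```text
bush (272.5000305175781, 270.5000305175781) [0.4615 0.1118 0.461  0.1113 0.0474 0.0467 0.778 ]
purple (296.5, 298.0) [0.39   0.0497 0.3901 0.0504 0.0482 0.0455 1.5563]
link (429.70489501953125, 291.5439147949219) [ 0.4017 -0.2899  0.4022 -0.2898  0.0839  0.0338  0.5435]
bar (316.44073486328125, 312.971435546875) [ 0.47   -0.0087  0.3697 -0.      1.1022  0.8483 -1.5706]
vblock (463.1069030761719, 229.31723022460938) [ 0.5602 -0.3804  0.5607 -0.3805  0.0547  0.0518 -1.5525]
bottle (229.00003051757812, 248.00003051757812) [0.5225 0.2249 0.5219 0.2247 0.0373 0.0327 0.7801]
pad_bush (359.5, 191.5) [ 0.6688 -0.1174  0.6699 -0.1173  0.1058  0.1034 -0.0182]
pad_bar (371.8000183105469, 260.3999938964844) [ 0.4848 -0.1422  0.4858 -0.145   0.0965  0.0336  0.6201]
pad_vb (159.0, 242.0) [0.5424 0.4102 0.5425 0.4106 0.1065 0.1048 0.0227]
pad_link (259.0000305175781, 203.00001525878906) [0.6423 0.1488 0.6428 0.149  0.1069 0.1049 0.773 ]Traceback (most recent call last):
  File "<stdin>", line 10, in <module>
  File "h.py", line 21, in blob
    return min(cs,key=lambda k:np.hypot(*(np.array(cv2.minAreaRect(k)[0])-seed)))
ValueError: min() iterable argument is empty
```

```bash
cat >> h.py <<'E'
def silhouette(c,seed,rad,thr=None):
    """outlines of pad hull and of the white shape inside it"""
    m=mask(c,"green");g=np.zeros_like(m);cv2.circle(g,tuple(map(int,seed)),int(rad),255,-1)
    p=cv2.convexHull(cv2.findNonZero(cv2.bitwise_and(m,g)))
    h=np.zeros_like(m);cv2.drawContours(h,[p],-1,255,-1);h=cv2.erode(h,np.ones((3,3)))
    v=cv2.cvtColor(np.ascontiguousarray(c["pixels"]),cv2.COLOR_RGB2GRAY)
    thr=thr or (v[h>0].min()/2.+v[h>0].max()/2.)
    w=((v>thr)&(h>0)).astype(np.uint8)*255
    return p,max(cv2.findContours(w,cv2.RETR_EXTERNAL,cv2.CHAIN_APPROX_NONE)[0],key=cv2.contourArea)
E
python3 - <<'E'
from h import *
import pickle
D=pickle.load(open("cam0.pkl","rb"));t=D["top"];im=t["pixels"][:,:,::-1]
for n,s in (("bar",(361,269)),("vb",(160,242)),("link",(260,203)),("bush",(360,192))):
    p,b=silhouette(t,s,26);(x,y),r=cv2.minEnclosingCircle(p)
    print("sil",n,plane(t,[(x,y)],.006),r,fit(plane(t,b[:,0],.006)))
hsv=cv2.cvtColor(t["pixels"],cv2.COLOR_RGB2HSV)
print(hsv[314,195:222:5],hsv[300,207],hsv[225:240:4,463])
g=cv2.inRange(hsv[295:335,180:236],(0,0,0),(179,255,168));b=blob(g,(27,19));print("bar",b.shape,fit(plane(t,b[:,0]+[180,295],.025)))
gl=im[190:206,203:221];print(plane(t,[(211,197)],.01))
cv2.imwrite("pics/crop.png",cv2.resize(np.hstack([im[170:340,130:330],cv2.resize(im[205:315,395:505],(170,170))]),(800,368),interpolation=2))
E
```

```text
sil bar [[ 0.46484992 -0.11476463]] 20.7972412109375 [ 0.4651 -0.115   0.4654 -0.1149  0.1006  0.0361  0.6231]
sil vb [[0.54261142 0.40998742]] 20.854190826416016 [ 0.543   0.4111  0.5431  0.4105  0.0572  0.0569 -0.9443]
sil link [[0.64230007 0.14877882]] 20.32604217529297 [0.6431 0.1488 0.643  0.1485 0.0967 0.0427 0.4334]
sil bush [[ 0.66832126 -0.11720411]] 20.23002815246582 [ 0.6698 -0.1178  0.6697 -0.1185  0.0583  0.0569  1.5558]
[[173   8 121]
 [174  10 124]
 [162  10 125]
 [174  10 125]
 [175  12 131]
 [ 34  17 107]] [ 34  25 161] [[160   9  85]
 [  0   6  86]
 [168  15  86]
 [165   6  92]]
bar (188, 1, 2) [0.3523 0.2768 0.3522 0.277  0.1425 0.0981 1.5564]
[[0.65973642 0.27532491]]
```

View pics/crop.png

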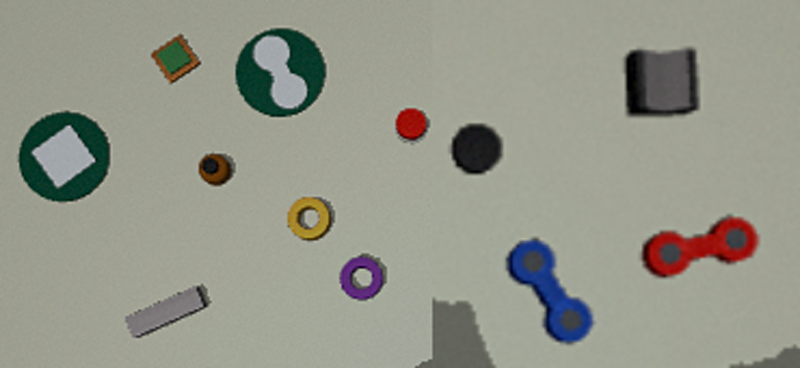

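```bash
cat >> h.py <<'E'
def go(s,x,y,z,yaw):
    """units of move to a down-pointing pose; yaw mod pi chosen to keep joint 6 small"""
    p,r=s["tool_pos"],s["tool_rot"]; T=R.from_euler("xyz",r).as_matrix()
    q1=np.arctan2(y,x); yaw=min((yaw+k*np.pi for k in(-2,-1,0,1,2)),key=lambda a:abs(np.pi/2+q1-a))
    d=T.T@(np.array([x,y,z])-p)/.06
    print("go",np.round(d,2),"spin",round(r[2]-yaw,3),"dist/rows",np.linalg.norm(d)*60/62.5,abs(r[2]-yaw)/.1867,"j6",round(np.pi/2+q1-yaw,2))
E
python3 - <<'E'
from h import *
from cell import robot
s=robot.observe();go(s,.4017,-.2899,.15,.5435)
c=robot.read_camera("wrist");print(c["T_tool_cam"],c["intrinsics"])
import pickle;t=pickle.load(open("cam0.pkl","rb"))["top"];print("bar",plane(t,[(207.5,314)],.02))
E
```

```text
go [ 3.84 -1.43  1.55] spin -0.082 dist/rows 4.208008341514583 0.43781469591557787 j6 0.4
[[-3.51131125e-04  9.69891543e-01  2.43537003e-01  6.46395934e-02]
 [ 9.99997788e-01  8.45644000e-04 -1.92600143e-03 -8.34679694e-04]
 [-2.07395810e-03  2.43535788e-01 -9.69889694e-01 -1.40106188e-01]
 [ 0.00000000e+00  0.00000000e+00  0.00000000e+00  1.00000000e+00]] [[371.64829954   0.         315.65755586]
 [  0.         371.64829954 242.10484521]
 [  0.           0.           1.        ]]
bar [[0.35327418 0.27774941]]
```

Call:
{"op": "step_arm", "data": {
  "motion": [
    [[3.84,-1.43,1.5],-0.08],
    [[3.84,-1.43,1.5],-0.08],
    [[3.84,-1.43,1.5],-0.08],
    [[3.84,-1.43,1.5],-0.08],
    [[3.84,-1.43,1.5],-0.08],
    [[3.84,-1.43,1.5],-0.08],
    [[3.84,-1.43,1.5],-0.08]
  ],
  "hand": 0,
  "squeeze": 30
}}

```text
time: 1.02
tool_pos: [0.4015, -0.2919, 0.1543]
tool_rot: [3.14, 0.0, 0.54]
contact_force: [0.4, 1.0, 0.4]
opening: 0.0919
grip_force: 0.0
```

```bash
cat > look.py <<'E'
import sys,time
from h import *
from cell import robot
def look(name=None):
    s=robot.observe();c=robot.read_camera("wrist")
    if name:cv2.imwrite(f"pics/{name}.png",c["pixels"][:,:,::-1])
    print("t",round(s["time"],2),np.round(s["tool_pos"],4),np.round(s["tool_rot"],3),"open",round(s["opening"],4))
    return s,c
E
python3 - <<'E'
from look import *
s,c=look("w1")
b=blob(mask(c,"blue"),(320,300),300);f=fit(plane(c,b[:,0],.018,s));print(f,cv2.minAreaRect(b))
go(s,f[2],f[3],.022,f[6])
E
```

```text
t 1.02 [ 0.4015 -0.2919  0.1543] [3.14 0.   0.54] open 0.0919
[ 0.3994 -0.2915  0.3996 -0.2914  0.0854  0.0316  0.5384] ((314.0, 236.0), (108.0, 42.0), 90.0)
go [-0.02 -0.03  2.2 ] spin 0.002 dist/rows 2.1165256001556787 0.010508389992300558 j6 0.4
```

View pics/w1.png

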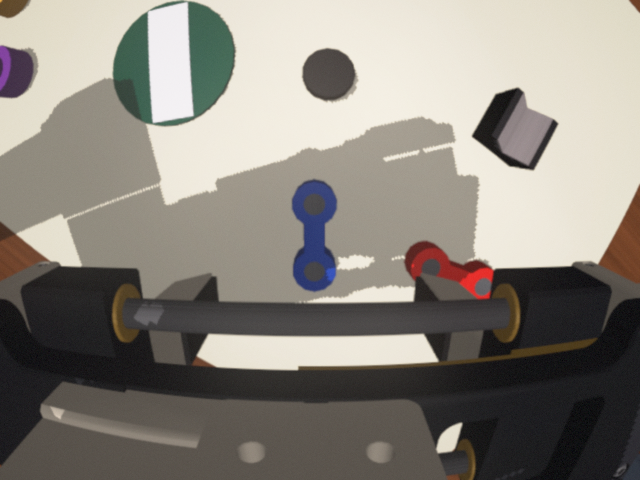

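The wrist view shows the blue link at (314,236), lined up with the jaws. The red one at (450,270) sits to the side, so I'll narrow the jaws and go down.

Call:
{"op": "step_arm", "data": {
  "motion": [
    [[0,-0.03,1.0],0],
    [[0,-0.03,1.7],0],
    [[0,-0.03,2.0],0],
    [[0,-0.03,2.2],0],
    [[0,-0.03,2.2],0]
  ],
  "hand": 90
}}

```text
time: 1.7
tool_pos: [0.4007, -0.2896, 0.0216]
tool_rot: [-3.141, 0.0, 0.541]
contact_force: [0.4, 0.6, -0.2]
opening: 0.0593
grip_force: 0.0
```

Call:
{"op": "step_arm", "data": {
  "motion": [
    [[0,0,0],0],
    [[0,0,0],0],
    [[0,0,0],0],
    [[0,0,0],0],
    [[0,0,0],0],
    [[0,0,0],0]
  ],
  "hand": 255
}}

```text
time: 2.45
tool_pos: [0.4012, -0.2891, 0.0219]
tool_rot: [3.141, -0.0, 0.542]
contact_force: [0.4, 0.6, 1.7]
opening: 0.0157
grip_force: 30.0
```

Call:
{"op": "step_arm", "data": {
  "motion": [
    [[0,0,-0.2],0],
    [[0,0,-1.0],0],
    [[0,0,-2.0],0],
    [[0,0,-2.2],0],
    [[0,0,-2.2],0]
  ]
}}

```text
time: 3.08
tool_pos: [0.401, -0.289, 0.1543]
tool_rot: [3.14, -0.0, 0.542]
contact_force: [0.8, 0.7, -2.8]
opening: 0.0156
grip_force: 30.0
```

```bash
python3 - <<'E'
from look import *
s,c=look("w2")
b=blob(mask(c,"blue"),(320,300),300);f=fit(plane(c,b[:,0],s["tool_pos"][2],s));print(f,s["grip_force"])
go(s,.6427,.1488,.13,.4334)
E
```

```text
t 3.08 [ 0.401  -0.289   0.1543] [ 3.14  -0.     0.542] open 0.0156
[ 0.4204 -0.2766  0.4201 -0.2768  0.0367  0.0321  0.54  ] 29.999783635139465
go [ 7.21 -4.17  0.4 ] spin 0.108 dist/rows 8.010460059238621 0.5806920959828097 j6 1.36
```

View pics/w2.png

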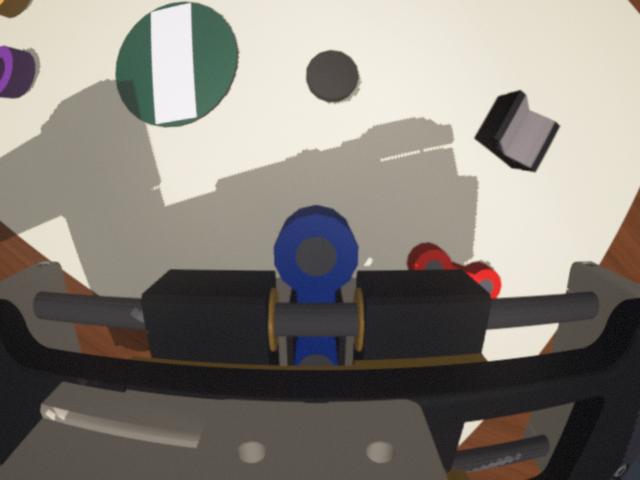

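The link is gripped by its web, with its end disc at (316,257) and an opening of 15.7 mm. Next I carry it to its pad.

Call:
{"op": "step_arm", "data": {
  "motion": [
    [[7.21,-4.17,0.4],0.108],
    [[7.21,-4.17,0.4],0.108],
    [[7.21,-4.17,0.4],0.108],
    [[7.21,-4.17,0.4],0.108],
    [[7.21,-4.17,0.4],0.108],
    [[7.21,-4.17,0.4],0.108],
    [[7.21,-4.17,0.4],0.108],
    [[7.21,-4.17,0.4],0.108],
    [[7.21,-4.17,0.4],0.108],
    [[7.21,-4.17,0.4],0.108]
  ]
}}

```text
time: 4.38
tool_pos: [0.6413, 0.1482, 0.127]
tool_rot: [-3.141, 0.005, 0.434]
contact_force: [0.2, 0.4, -1.0]
opening: 0.0155
grip_force: 30.0
```

```bash
python3 - <<'E'
from look import *
s,c=look("w3")
print("boss", (plane(c,[(316,257)],s["tool_pos"][2]+.002,s)))
b=silhouette(c,(315,240),150)[0] 
go(s,.6427,.1488,.029,.4334)
E
```

```text
t 4.38 [0.6413 0.1482 0.127 ] [-3.141  0.005  0.434] open 0.0155
boss [[0.66295967 0.15873786]]
go [0.03 0.   1.63] spin 0.001 dist/rows 1.5679585725935414 0.005716472944770546 j6 1.36
```

View pics/w3.png

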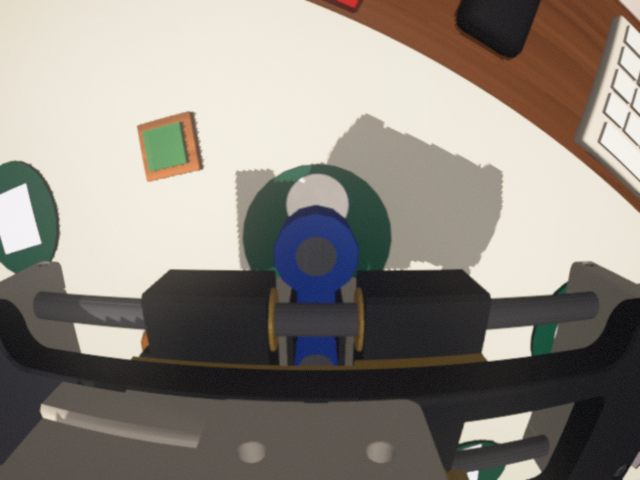

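Its end disc and the pad's white shape (317,200) line up, so I lower and release it.

Call:
{"op": "step_arm", "data": {
  "motion": [
    [[0.03,0,0.9],0],
    [[0.03,0,1.4],0],
    [[0.03,0,1.6],0],
    [[0.03,0,1.65],0],
    [[0.03,0,1.65],0],
    [[0.03,0,1.65],0]
  ]
}}

```text
time: 5.18
tool_pos: [0.6451, 0.1492, 0.0322]
tool_rot: [3.141, -0.002, 0.434]
contact_force: [0.6, 0.4, -0.8]
opening: 0.0158
grip_force: 30.0
```

Call:
{"op": "step_arm", "data": {
  "motion": [
    [[0,0,0],0],
    [[0,0,0],0],
    [[0,0,0],0],
    [[0,0,-0.5],0],
    [[0,0,-1.4],0],
    [[0,0,-2.3],0],
    [[0,0,-2.3],0],
    [[0,0,-2.3],0]
  ],
  "hand": 90
}}

```text
time: 6.18
tool_pos: [0.6439, 0.1492, 0.1683]
tool_rot: [-3.141, 0.001, 0.434]
contact_force: [0.7, 0.1, -0.4]
opening: 0.0591
grip_force: 0.0
```

```bash
python3 - <<'E'
from look import *
s,c=look("w4")
b=blob(mask(c,"blue"),(320,240),300);print("link",fit(plane(c,b[:,0],.024,s)))
p,w=silhouette(c,cv2.minAreaRect(b)[0],110);(x,y),r=cv2.minEnclosingCircle(p);print("pad",plane(c,[(x,y)],.006,s),r)
go(s,.3533,.2777,.16,-1.13)
E
```

```text
t 6.17 [0.6439 0.1492 0.1683] [-3.141e+00  1.000e-03  4.340e-01] open 0.0591
link [0.6415 0.1478 0.6416 0.1481 0.0861 0.031  0.4358]
pad [[0.6412359  0.14684673]] 62.42451858520508
go [-3.49 -3.98  0.14] spin -1.578 dist/rows 5.086265599934775 8.450732824932428 j6 0.23
```

The link is about 1 mm off centre on its pad and 0.002 rad off in yaw. Next is the bar.

Call:
{"op": "step_arm", "data": {
  "motion": [
    [[-3.49,-3.98,0.1],-1.578],
    [[-3.49,-3.98,0.1],-1.578],
    [[-3.49,-3.98,0.1],-1.578],
    [[-3.49,-3.98,0.1],-1.578],
    [[-3.49,-3.98,0.1],-1.578],
    [[-3.49,-3.98,0.1],-1.578],
    [[-3.49,-3.98,0.1],-1.578],
    [[-3.49,-3.98,0.1],-1.578],
    [[-3.49,-3.98,0.1],-1.578],
    [[-3.49,-3.98,0.1],-1.578]
  ]
}}

```text
time: 7.48
tool_pos: [0.3533, 0.2775, 0.1615]
tool_rot: [-3.139, 0.0, 2.011]
contact_force: [-0.3, -0.4, 0.4]
opening: 0.0594
grip_force: 0.0
```

```bash
python3 - <<'E'
from look import *
s,c=look("w5")
E
```

```text
t 7.47 [0.3533 0.2775 0.1615] [-3.139  0.     2.011] open 0.0594
```

View pics/w5.png

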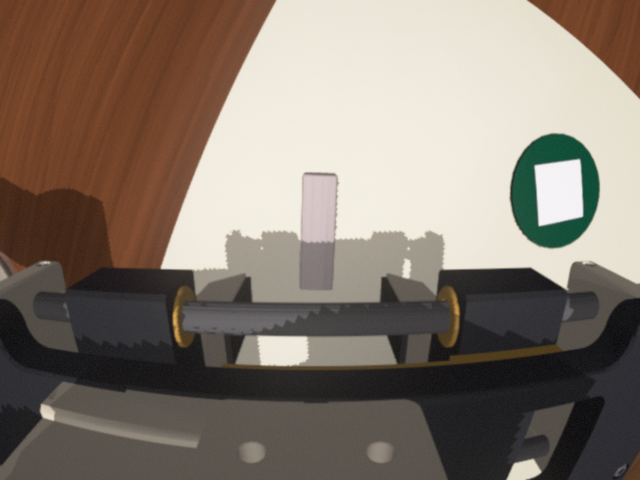

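The bar spans (303,175)–(333,290), nearly along the image column, between the open jaws.

```bash
python3 - <<'E'
from look import *
s=robot.observe();c=robot.read_camera("wrist")
P=plane(c,[(303,176),(336,176),(333,290),(300,290)],.03,s);print(P,fit(P));f=fit(P)
a=f[6];go(s,f[2]+.002*np.cos(2.011),f[3]+.002*np.sin(2.011),.024,a)
E
```

```text
[[0.32444942 0.31564274]
 [0.346238   0.32590563]
 [0.38277283 0.24517635]
 [0.35931872 0.23415772]] [ 0.3534  0.2797  0.3528  0.28    0.089   0.0259 -1.1458]
go [0.07 0.01 2.29] spin 0.014 dist/rows 2.2043154880752622 0.07623660952547426 j6 0.25
```

Call:
{"op": "step_arm", "data": {
  "motion": [
    [[0.05,0.01,0.9],0.014],
    [[0.05,0.01,1.7],0.014],
    [[0.05,0.01,2.1],0.014],
    [[0.05,0.01,2.28],0.014],
    [[0.05,0.01,2.28],0.014],
    [[0.05,0.01,2.28],0.014]
  ]
}}

```text
time: 8.32
tool_pos: [0.3538, 0.2812, 0.0268]
tool_rot: [3.14, -0.0, 1.998]
contact_force: [0.5, -0.8, 0.6]
opening: 0.0595
grip_force: 0.0
```

Call:
{"op": "step_arm", "data": {
  "motion": [
    [[0,0,0],0],
    [[0,0,0],0],
    [[0,0,0],0],
    [[0,0,0],0],
    [[0,0,0],0],
    [[0,0,0],0]
  ],
  "hand": 255,
  "squeeze": 50
}}

```text
time: 9.07
tool_pos: [0.3531, 0.2808, 0.026]
tool_rot: [-3.141, 0.0, 1.998]
contact_force: [-0.2, -0.4, 4.5]
opening: 0.0257
grip_force: 49.9
```

Call:
{"op": "step_arm", "data": {
  "motion": [
    [[0,0,-0.2],0],
    [[0,0,-1.0],0],
    [[0,0,-1.8],0],
    [[0,0,-2.2],0],
    [[0,0,-2.2],0],
    [[0,0,-2.2],0]
  ]
}}

```text
time: 9.82
tool_pos: [0.3524, 0.2804, 0.1568]
tool_rot: [-3.139, 0.0, 1.998]
contact_force: [-0.6, 0.0, -4.9]
opening: 0.0259
grip_force: 49.9
```

```bash
python3 - <<'E'
from look import *
s,c=look("w6");print(s["contact_force"],s["grip_force"])
go(s,.4651,-.1149,.15,.6231)
E
```

```text
t 9.82 [0.3524 0.2804 0.1568] [-3.139  0.     1.998] open 0.0259
[-0.59520749  0.01068019 -4.91543727] 49.85225737094879
go [-6.77 -1.02  0.12] spin 1.375 dist/rows 6.577239131344367 7.363051762863211 j6 0.71
```

Call:
{"op": "step_arm", "data": {
  "motion": [
    [[-6.77,-1.02,0],1.375],
    [[-6.77,-1.02,0],1.375],
    [[-6.77,-1.02,0],1.375],
    [[-6.77,-1.02,0],1.375],
    [[-6.77,-1.02,0],1.375],
    [[-6.77,-1.02,0],1.375],
    [[-6.77,-1.02,0],1.375],
    [[-6.77,-1.02,0],1.375],
    [[-6.77,-1.02,0],1.375],
    [[-6.77,-1.02,0],1.375]
  ]
}}

```text
time: 11.12
tool_pos: [0.4652, -0.1137, 0.1571]
tool_rot: [-3.14, 0.001, 0.625]
contact_force: [0.1, 0.4, -4.8]
opening: 0.0258
grip_force: 49.9
```

```bash
python3 - <<'E'
from look import *
s,c=look("w7");go(s,.4651,-.1149,.0325,.6231)
E
```

```text
t 11.12 [ 0.4652 -0.1137  0.1571] [-3.14e+00  1.00e-03  6.25e-01] open 0.0258
go [-0.01  0.02  2.08] spin 0.002 dist/rows 1.9937387494935475 0.00857892832781258 j6 0.71
```

View pics/w7.png

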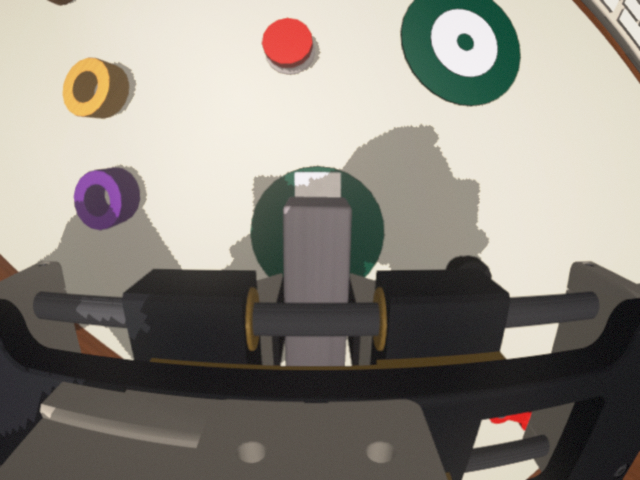

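The bar's end at (318,200) lines up with the white rectangle at (318,183), so I lower it. The black round at (468,268) stays clear.

Call:
{"op": "step_arm", "data": {
  "motion": [
    [[-0.01,0.02,1.0],0],
    [[-0.01,0.02,1.6],0],
    [[-0.01,0.02,1.9],0],
    [[-0.01,0.02,2.08],0],
    [[-0.01,0.02,2.09],0],
    [[-0.01,0.02,2.09],0],
    [[-0.01,0.02,2.09],0]
  ]
}}

```text
time: 12.05
tool_pos: [0.4663, -0.1157, 0.033]
tool_rot: [3.14, -0.001, 0.623]
contact_force: [0.1, 0.6, -4.3]
opening: 0.0256
grip_force: 50.0
```

Call:
{"op": "step_arm", "data": {
  "motion": [
    [[0,0,0],0],
    [[0,0,0],0],
    [[0,0,0],0],
    [[0,0,-0.5],0],
    [[0,0,-1.4],0],
    [[0,0,-2.1],0],
    [[0,0,-2.1],0],
    [[0,0,-2.1],0]
  ],
  "hand": 90
}}

```text
time: 13.05
tool_pos: [0.4655, -0.1154, 0.158]
tool_rot: [-3.141, 0.0, 0.623]
contact_force: [-0.2, 0.9, -1.0]
opening: 0.0599
grip_force: 0.0
```

```bash
python3 - <<'E'
from look import *
s,c=look("w8");go(s,.5602,-.3804,.16,0.018);go(s,.5602,-.3804,.16,0.018+1.57)
E
```

```text
t 13.05 [ 0.4655 -0.1154  0.158 ] [-3.141  0.     0.623] open 0.0599
go [-1.29  4.51 -0.04] spin 0.605 dist/rows 4.503031609259212 3.239310864913745 j6 0.96
go [-1.29  4.51 -0.04] spin -0.965 dist/rows 4.503031609259212 5.169901775686148 j6 -0.61
```

View pics/w8.png

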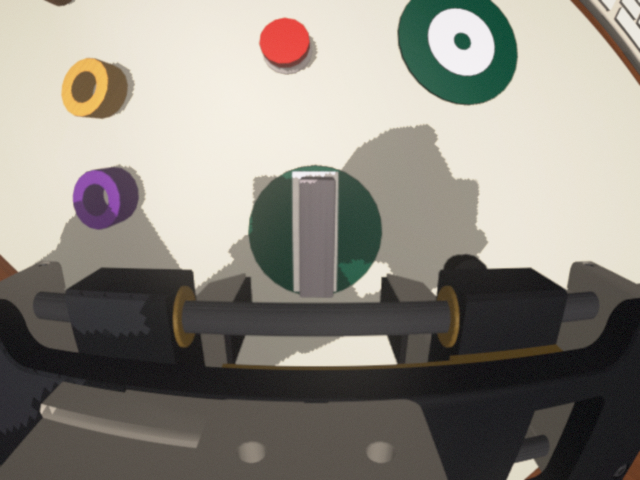

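The bar sits inside its silhouette at (293–340, 172–297). Now the V-block, gripped across its outer faces with the tool's yaw near 0.

Call:
{"op": "step_arm", "data": {
  "motion": [
    [[-1.29,4.51,0],0.605],
    [[-1.29,4.51,0],0.605],
    [[-1.29,4.51,0],0.605],
    [[-1.29,4.51,0],0.605],
    [[-1.29,4.51,0],0.605],
    [[-1.29,4.51,0],0.605],
    [[-1.29,4.51,0],0.605],
    [[-1.29,4.51,0],0.605]
  ],
  "hand": 20
}}

```text
time: 14.1
tool_pos: [0.5608, -0.3791, 0.1582]
tool_rot: [-3.141, 0.001, 0.019]
contact_force: [0.6, -0.1, -0.4]
opening: 0.0845
grip_force: 0.0
```

```bash
python3 - <<'E'
from look import *
s={"tool_pos":[.4655,-.1154,.158],"tool_rot":[-3.141,0,.623]};c=robot.read_camera("wrist")
P=plane(c,[(301,179),(334,179),(333,297),(300,297)],.036,s);print("bar",fit(P),"sil end",plane(c,[(317,172)],.006,s),P[:2].mean(0))
s,c=look("w9");go(s,.5602,-.3804,.16,0.018)
E
```

```text
bar [ 0.4656 -0.1163  0.4659 -0.1157  0.0889  0.0251  0.622 ] sil end [[ 0.50486538 -0.08826195]] [ 0.50237188 -0.0903269 ]
t 14.15 [ 0.5609 -0.3793  0.1586] [-3.141  0.     0.019] open 0.0847
go [-0.01  0.02 -0.02] spin 0.001 dist/rows 0.030839839088751222 0.0054652114756025315 j6 0.96
```

View pics/w9.png

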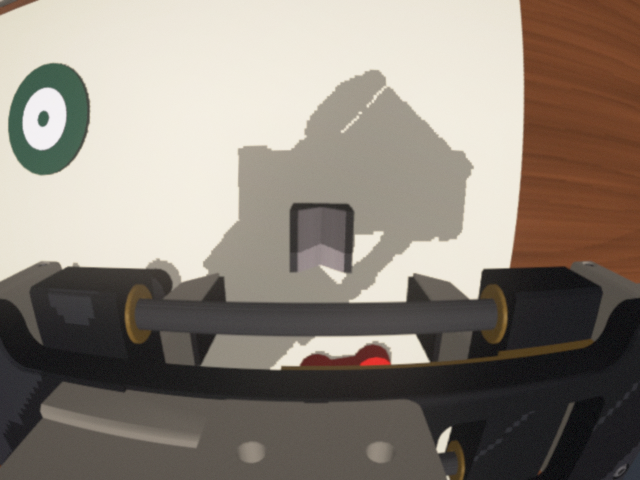

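The V-block is at (290–354, 205–271), groove along the image column, midway between the jaws.

```bash
python3 - <<'E'
from look import *
s=robot.observe();c=robot.read_camera("wrist")
P=plane(c,[(290,206),(354,206),(352,271),(290,271)],.04,s);f=fit(P);print(P,f)
go(s,f[2]+.001,f[3],.027,0.01)
E
```

```text
[[ 0.58643215 -0.36078746]
 [ 0.58731122 -0.40591832]
 [ 0.53910358 -0.40651347]
 [ 0.5383143  -0.36089241]] [ 0.5627 -0.3835  0.5628 -0.3834  0.0484  0.0456  0.0123]
go [0.05 0.07 2.2 ] spin 0.009 dist/rows 2.110859010835388 0.04779082496063889 j6 0.96
```

Call:
{"op": "step_arm", "data": {
  "motion": [
    [[0.03,0.07,0.9],0.009],
    [[0.03,0.07,1.6],0.009],
    [[0.03,0.07,2.0],0.009],
    [[0.03,0.07,2.19],0.009],
    [[0.03,0.07,2.19],0.009],
    [[0.03,0.07,2.19],0.009]
  ]
}}

```text
time: 15.0
tool_pos: [0.5635, -0.3852, 0.0287]
tool_rot: [3.14, -0.002, 0.009]
contact_force: [0.0, 0.4, 0.3]
opening: 0.0849
grip_force: 0.0
```

Call:
{"op": "step_arm", "data": {
  "motion": [
    [[0,0,0],0],
    [[0,0,0],0],
    [[0,0,0],0],
    [[0,0,0],0],
    [[0,0,0],0],
    [[0,0,0],0]
  ],
  "hand": 255
}}

```text
time: 15.75
tool_pos: [0.5628, -0.3842, 0.0272]
tool_rot: [-3.141, 0.0, 0.009]
contact_force: [-0.9, 3.9, 2.4]
opening: 0.0456
grip_force: 50.0
```

Call:
{"op": "step_arm", "data": {
  "motion": [
    [[0,0,-0.2],0],
    [[0,0,-1.0],0],
    [[0,0,-1.8],0],
    [[0,0,-2.2],0],
    [[0,0,-2.2],0],
    [[0,0,-2.2],0]
  ]
}}

```text
time: 16.5
tool_pos: [0.562, -0.3842, 0.1574]
tool_rot: [-3.14, 0.002, 0.009]
contact_force: [0.1, 0.2, -5.8]
opening: 0.046
grip_force: 50.0
```

```bash
python3 - <<'E'
from look import *
s,c=look("w10");print(s["contact_force"],s["grip_force"])
go(s,.5429,.4106,.15,-.9443);go(s,.5429,.4106,.15,-.9443+np.pi/2)
E
```

```text
t 16.5 [ 0.562  -0.3842  0.1574] [-3.14e+00  2.00e-03  9.00e-03] open 0.046
[ 0.06971629  0.2191957  -5.82317668] 49.99852180480957
go [ -0.2  -13.25   0.15] spin -2.189 dist/rows 12.7210973051286 11.722539197733065 j6 0.02
go [ -0.2  -13.25   0.15] spin -3.759 dist/rows 12.7210973051286 20.136017113077983 j6 -1.55
```

Call:
{"op": "step_arm", "data": {
  "motion": [
    [[-0.1,-6.6,0],-0.6175],
    [[-0.1,-6.6,0],-0.6175],
    [[-0.1,-6.6,0],-0.6175],
    [[-0.1,-6.6,0],-0.6175],
    [[-0.1,-6.6,0],-0.6175],
    [[-0.1,-6.6,0],-0.6175],
    [[-0.1,-6.6,0],-0.6175],
    [[-0.1,-6.6,0],-0.6175],
    [[-0.1,-6.6,0],-0.6175]
  ]
}}

```text
time: 17.68
tool_pos: [0.553, 0.0106, 0.1582]
tool_rot: [-3.141, 0.001, 0.626]
contact_force: [0.5, -0.3, -4.7]
opening: 0.0457
grip_force: 50.0
```

```bash
python3 - <<'E'
from look import *
s=robot.observe();print(s["tool_pos"],s["tool_rot"])
# explicit yaw .6265
p,r=s["tool_pos"],s["tool_rot"];print(R.from_euler("xyz",r).as_matrix().T@(np.array([.5429,.4106,.157])-p)/.06,r[2]-.6265)
E
```

```text
[0.55301104 0.01061886 0.15824574] [-3.14100354e+00  1.40852388e-03  6.26092184e-01]
[ 3.76983867 -5.5006409   0.01869296] -0.0004078157757051448
```

Call:
{"op": "step_arm", "data": {
  "motion": [
    [[3.77,-5.5,0],0],
    [[3.77,-5.5,0],0],
    [[3.77,-5.5,0],0],
    [[3.77,-5.5,0],0],
    [[3.77,-5.5,0],0],
    [[3.77,-5.5,0],0],
    [[3.77,-5.5,0],0],
    [[3.77,-5.5,0],0],
    [[3.77,-5.5,0],0]
  ]
}}

```text
time: 18.8
tool_pos: [0.5438, 0.4094, 0.1583]
tool_rot: [3.141, 0.002, 0.625]
contact_force: [0.2, 0.5, -4.5]
opening: 0.046
grip_force: 50.0
```

```bash
python3 - <<'E'
from look import *
s,c=look("w11");go(s,.5429,.4106,.034,.6265)
E
```

```text
t 18.8 [0.5438 0.4094 0.1583] [3.141e+00 2.000e-03 6.250e-01] open 0.046
go [ 0.   -0.03  2.07] spin -3.144 dist/rows 1.9892937553992684 16.83719882114575 j6 -1.55
```

View pics/w11.png

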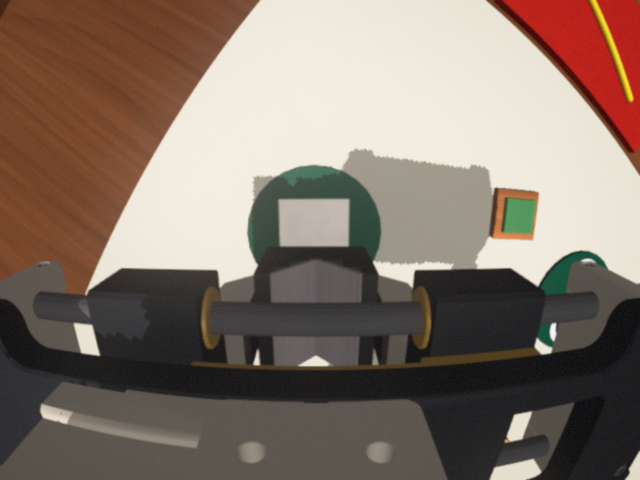

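The block at (316,300) is square to the white square at (314,220). The bottle and the standard at (516,214) are well clear, so I lower it.

Call:
{"op": "step_arm", "data": {
  "motion": [
    [[0,-0.03,1.0],0],
    [[0,-0.03,1.6],0],
    [[0,-0.03,1.9],0],
    [[0,-0.03,2.08],0],
    [[0,-0.03,2.09],0],
    [[0,-0.03,2.09],0],
    [[0,-0.03,2.09],0]
  ]
}}

```text
time: 19.73
tool_pos: [0.5426, 0.413, 0.0349]
tool_rot: [3.141, -0.002, 0.626]
contact_force: [0.8, -0.2, -4.4]
opening: 0.0459
grip_force: 50.0
```

Call:
{"op": "step_arm", "data": {
  "motion": [
    [[0,0,0],0],
    [[0,0,0],0],
    [[0,0,0],0],
    [[0,0,-0.5],0],
    [[0,0,-1.4],0],
    [[0,0,-2.1],0],
    [[0,0,-2.1],0],
    [[0,0,-2.1],0]
  ],
  "hand": 30
}}

```text
time: 20.72
tool_pos: [0.5417, 0.4124, 0.159]
tool_rot: [3.142, 0.001, 0.626]
contact_force: [-0.5, -0.0, -0.1]
opening: 0.081
grip_force: 0.0
```

```bash
python3 - <<'E'
from look import *
s,c=look("w12");go(s,.4613,.1115,.16,.6);
E
```

```text
t 20.73 [0.5417 0.4124 0.159 ] [3.142e+00 1.000e-03 6.260e-01] open 0.081
go [-4.03  3.28 -0.01] spin 0.026 dist/rows 4.983479234363291 0.14100301333170687 j6 1.21
```

View pics/w12.png

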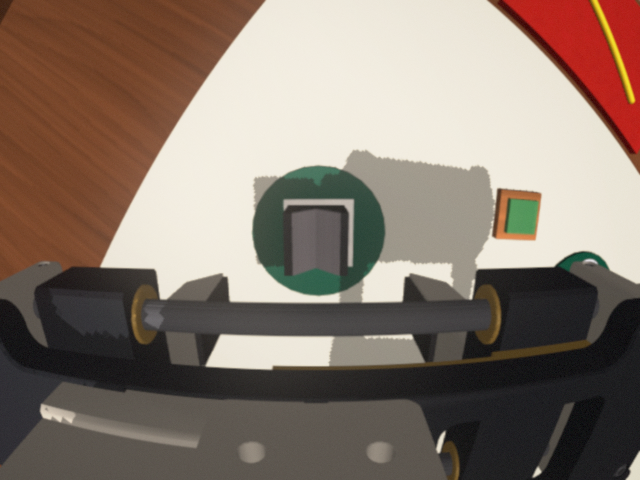

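The V-block sits in its square (284–350, 200–275), about 2 mm off. Now the bush; at the same yaw the jaws clear the purple ring.

Call:
{"op": "step_arm", "data": {
  "motion": [
    [[-4.03,3.28,0],0],
    [[-4.03,3.28,0],0],
    [[-4.03,3.28,0],0],
    [[-4.03,3.28,0],0],
    [[-4.03,3.28,0],0],
    [[-4.03,3.28,0],0],
    [[-4.03,3.28,0],0],
    [[-4.03,3.28,0],0]
  ]
}}

```text
time: 21.78
tool_pos: [0.4616, 0.1126, 0.1592]
tool_rot: [-3.141, 0.001, 0.628]
contact_force: [0.3, 1.1, -0.8]
opening: 0.0808
grip_force: 0.0
```

```bash
python3 - <<'E'
from look import *
s,c=look("w13")
b=blob(mask(c,"brass"),(316,240),300);f=fit(plane(c,b[:,0],.018,s));print(f,cv2.minAreaRect(b))
go(s,f[0]+.0015,f[1]+.001,.025,.626)
E
```

```text
t 21.77 [0.4616 0.1126 0.1592] [-3.141e+00  1.000e-03  6.280e-01] open 0.0808
[0.4582 0.1103 0.4581 0.1102 0.0528 0.0528 1.4132] ((316.0000305175781, 239.0), (66.46803283691406, 66.46803283691406), 45.0)
go [-0.04 -0.    2.24] spin 0.002 dist/rows 2.1475355591947274 0.009890387382006602 j6 1.18
```

View pics/w13.png

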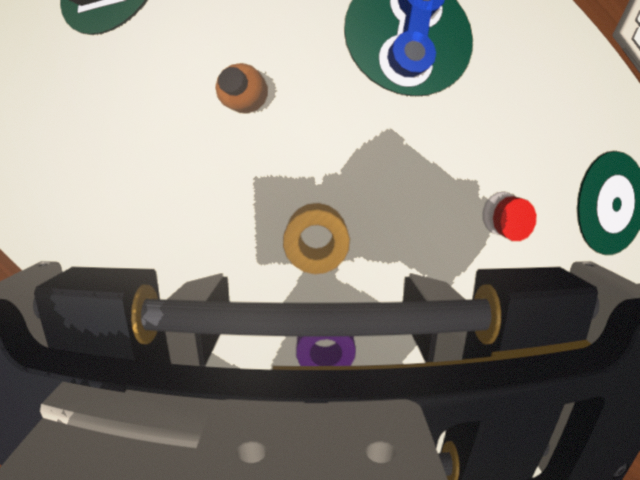

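The brass bush at (316,239) is centred between the jaws, and the purple ring at (326,348) lies behind them.

Call:
{"op": "step_arm", "data": {
  "motion": [
    [[-0.02,0,0.9],0],
    [[-0.02,0,1.6],0],
    [[-0.02,0,2.0],0],
    [[-0.02,0,2.22],0],
    [[-0.02,0,2.22],0],
    [[-0.02,0,2.22],0]
  ]
}}

```text
time: 22.58
tool_pos: [0.4613, 0.1111, 0.0273]
tool_rot: [3.141, -0.001, 0.627]
contact_force: [0.9, -0.3, 0.3]
opening: 0.0808
grip_force: 0.0
```

Call:
{"op": "step_arm", "data": {
  "motion": [
    [[0,0,0],0],
    [[0,0,0],0],
    [[0,0,0],0],
    [[0,0,0],0],
    [[0,0,0],0],
    [[0,0,0],0]
  ],
  "hand": 255
}}

```text
time: 23.32
tool_pos: [0.4606, 0.1108, 0.0267]
tool_rot: [3.141, -0.0, 0.626]
contact_force: [-1.2, 1.1, 5.6]
opening: 0.0495
grip_force: 50.0
```

Call:
{"op": "step_arm", "data": {
  "motion": [
    [[0,0,-0.2],0],
    [[0,0,-1.0],0],
    [[0,0,-1.8],0],
    [[0,0,-2.2],0],
    [[0,0,-2.2],0],
    [[0,0,-2.2],0]
  ]
}}

```text
time: 24.08
tool_pos: [0.4596, 0.1107, 0.1573]
tool_rot: [-3.14, 0.002, 0.626]
contact_force: [0.9, -0.3, -4.5]
opening: 0.0493
grip_force: 50.0
```

```bash
python3 - <<'E'
from look import *
s,c=look("w14");print(s["contact_force"],s["grip_force"])
b=blob(mask(c,"brass"),(316,300),300);print(cv2.boundingRect(b))
go(s,.669,-.1175,.155,.626)
E
```

```text
t 24.07 [0.4596 0.1107 0.1573] [-3.14e+00  2.00e-03  6.26e-01] open 0.0493
[ 0.87478856 -0.32224699 -4.47178318] 49.99847020022571
(256, 240, 120, 63)
go [0.6  5.13 0.03] spin 0.0 dist/rows 4.955576794972424 0.001221184597568895 j6 0.77
```

Call:
{"op": "step_arm", "data": {
  "motion": [
    [[0.6,5.13,0],0],
    [[0.6,5.13,0],0],
    [[0.6,5.13,0],0],
    [[0.6,5.13,0],0],
    [[0.6,5.13,0],0],
    [[0.6,5.13,0],0],
    [[0.6,5.13,0],0],
    [[0.6,5.13,0],0]
  ]
}}

```text
time: 25.12
tool_pos: [0.6693, -0.1162, 0.1578]
tool_rot: [-3.14, 0.001, 0.627]
contact_force: [0.5, 0.1, -3.5]
opening: 0.0493
grip_force: 50.0
```

```bash
python3 - <<'E'
from look import *
s,c=look("w15");go(s,.669,-.1175,.033,.626)
E
```

```text
t 25.12 [ 0.6693 -0.1162  0.1578] [-3.14e+00  1.00e-03  6.27e-01] open 0.0493
go [-0.01  0.02  2.08] spin 0.001 dist/rows 1.997697382780572 0.007767176137937936 j6 0.77
```

Call:
{"op": "step_arm", "data": {
  "motion": [
    [[-0.01,0.02,1.0],0],
    [[-0.01,0.02,1.6],0],
    [[-0.01,0.02,1.9],0],
    [[-0.01,0.02,2.07],0],
    [[-0.01,0.02,2.08],0],
    [[-0.01,0.02,2.08],0],
    [[-0.01,0.02,2.08],0]
  ]
}}

```text
time: 26.05
tool_pos: [0.671, -0.119, 0.0351]
tool_rot: [3.14, -0.001, 0.626]
contact_force: [1.1, 0.7, -4.9]
opening: 0.0493
grip_force: 50.0
```

Call:
{"op": "step_arm", "data": {
  "motion": [
    [[0,0,0],0],
    [[0,0,0],0],
    [[0,0,0],0],
    [[0,0,-0.5],0],
    [[0,0,-1.4],0],
    [[0,0,-2.4],0],
    [[0,0,-2.4],0],
    [[0,0,-2.4],0]
  ],
  "hand": 30
}}

```text
time: 27.05
tool_pos: [0.6701, -0.1187, 0.1775]
tool_rot: [-3.142, 0.0, 0.626]
contact_force: [-0.6, -0.2, -1.2]
opening: 0.0813
grip_force: 0.0
```

```bash
python3 - <<'E'
from look import *
s,c=look("w16")
b=blob(mask(c,"brass"),(316,240),300);print("bush",fit(plane(c,b[:,0],.024,s)))
p,w=silhouette(c,cv2.minAreaRect(b)[0],110);(x,y),r=cv2.minEnclosingCircle(p);print("pad",plane(c,[(x,y)],.006,s))
t=robot.read_camera("scene");cv2.imwrite("pics/scene_end.png",t["pixels"][:,:,::-1])
E
```

```text
t 27.05 [ 0.6701 -0.1187  0.1775] [-3.142  0.     0.626] open 0.0813
bush [ 0.6685 -0.1203  0.669  -0.12    0.0541  0.0513  0.6252]
pad [[ 0.66918797 -0.11734345]]
```

View pics/scene_end.png

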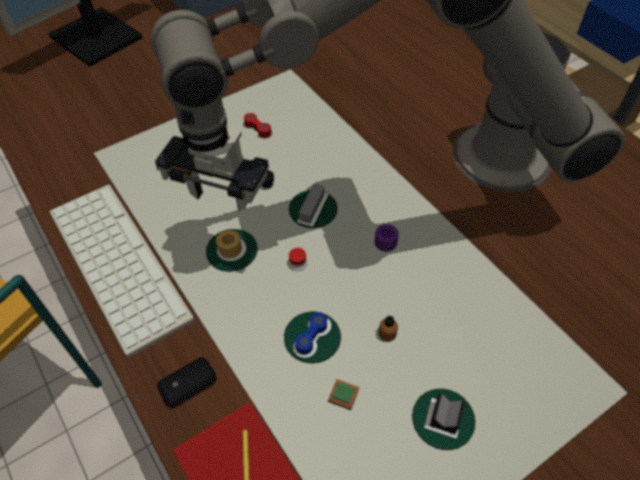

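The scene shows all four parts on their pads: bush (230,243), bar (313,203), link (312,333), V-block (448,413). The bottle (388,328) and the standard (344,393) haven't moved. I'll check the V-block offset from its close view, then hand in.

```bash
python3 - <<'E'
from look import *
c=robot.read_camera("wrist");s={"tool_pos":[.5417,.4124,.159],"tool_rot":[3.142,.001,.626]}
f=fit(plane(c,[(284,208),(350,208),(347,275),(286,275)],.046,s));print("vblock",f)
c["pixels"]=cv2.imread("pics/w12.png")[:,:,::-1].copy()
p,w=silhouette(c,(318,230),75);q=cv2.minEnclosingCircle(p)[0];P=plane(c,[q],.006,s)[0];d=np.hypot(*(f[2:4]-P));print("pad",P,d)
if d<.008: print(robot.hand_in())
E
```

```text
vblock [0.5427 0.4127 0.5427 0.4125 0.0488 0.0455 0.6256]
pad [0.54303424 0.41071022] 0.001820725627223024
the job is handed in; nothing more can be done
None
```

The job is handed in at about 27 s: all four parts are released on their own pads, each measured within about 3 mm of centre, and the oil bottle and glass standard look unmoved in the final scene picture; no verdict came back.

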